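# Tip the heavy soapstone block into the tilt-out bin

## Robot

A 6-joint arm with a two-finger parallel gripper is mounted at the origin on the work surface. World frame = base frame: x ahead of the robot, y to its left, z up, the work surface at z = 0. Lengths are in m, angles in rad, forces in N, time in s.
With the tool pointing down it reaches from about 0.325 to 0.85 m from the base axis. Payload 15.5 kg.
Tool frame: the origin (TCP) lies between the finger pads; the fingertips stand 19 mm ahead of it and the grasp point (between the pads) is the TCP; z points along the fingers, y is the direction in which the jaws open and shut (so a half turn about z gives the same grasp; the last joint's range is limited). The gripper opens to 91 mm and grips with 3 to 60 N. Pads are 32 mm wide; open, the fingers measure 118 mm over their backs; the gripper's body (76 mm by 178 mm) begins 60 mm behind the grasp point.
Start: joints at [-1.294, 0.494, 1.345, -0, 1.302, -0.096], TCP at [0.227, -0.582, 0.233] pointing down, gripper open.
Joint ranges: [-2.91, 2.91], [-0.82, 2.16], [0.22, 2.67], [-1.22, 4.37], [0.12, 2.79], [-3.08, 3.08]. Speed limits (rad/s): [1.89, 1.89, 2.57, 3.01, 3.01, 3.01].

## Interface

Orientations are given as a unit quaternion [w, x, y, z].
In Python, from cell import arm, read_camera gives the robot as it stands.
- The arm moves only by the tool arm_command, never from a script. Its argument "deltas" is a list of rows, each an object of numbers: "hand": the opening, from -1 (shut) to 1 (fully open), so that 0 is half open; "tx", "ty", "tz": the shift along the tool's x, y, z in cm; "rx", "ry", "rz": the turn, a rotation vector about the tool's x, y, z in degrees. In form: [{"hand": .., "tx": .., "ty": .., "tz": .., "rx": .., "ry": .., "rz": ..}, ...]. A call has 1 to 8 rows; each row shifts and turns the commanded pose from where the row before left it, along the tool's axes as they then stand; what a row does not reach is not made up. A row lasts 1/10 s, in which the tool goes at most 50 mm and 8.59 degrees, less where a joint would pass 70% of its speed; a pose out of reach is approached as far as the arm can. A call with a gripper value outside its range is refused whole. The fingers move at their own pace and stop on an object; the grip force is fixed at half the most. Time passes only in rows, so rows that do not move let the fingers close. It gives the time, the measured TCP pose, the force and the opening at its end, in the units of the state.
- arm.read_state(): the state, without advancing time (a new reading comes with each control period).
- read_camera(name): name is "side" or "top" or "wrist"; returns a dict with "frame" (420x560x3 uint8, red, green, blue), "depth" (420x560 float32, m along the optical axis (not along the pixel's ray), 0 where there is no reading), "K" (3x3 intrinsics, pixels), "dist_coeffs" ([k1, k2, p1, p2, k3] as OpenCV has them; the pictures are not rectified), "R" (3x3) and "t" (3): a world point X has camera coordinates R X + t. Camera axes: x right, y down, z forward; pixel columns grow to the right and rows downward; lengths in m; the calibration is good to about 2 mm. A picture is of the moment at which its call begins.
- arm.job_done(): hands the job in, once; it reports no verdict.
The state is a dict: "clock": time; "joints": joint angles; "joint_velocities": joint speeds; "joint_efforts": joint torques, N m; "position": TCP position; "tool_rot": TCP orientation; "ft_force": force on the tool from outside, world axes, zero at the start; "torque": the same for the moment, N m; "gripper_width": finger opening in m.
Only numpy, scipy, OpenCV 4.12 (cv2) and the standard library are available. Lean on these libraries where they do the work, as an engineer would, in place of code of your own. Each camera call takes 0.05 s, during which the arm holds its last target.

## Task

Tilt the bin under the shelf fully out, then slide the rectangular soapstone block off the front edge of the shelf so that it tips into the bin; it counts as too heavy to lift, so keep it on the shelf until it goes over the edge. Leave the bin tilted out with the block lying in it, and leave the round stone and the nail brush where they are.

Things in the scene. Friction and masses are not known exactly. Their poses are not given: they have to be found in the camera images.
- stone_c (a point): The task's block: a plain grey rectangular soapstone block, 60 mm (its x, front to back) by 100 mm (its y) by 40 mm high, about 0.7 kg, loose on the shelf near the front edge in one of three places side by side, turned up to 9 degrees from the shelf. The point is its centre, half-way up. The 50 mm of shelf behind it (away from the robot) are free.
- shelf_edge (a point): Middle of the front upper edge (nearest the robot) of the fixed white laminate shelf, 150 mm above the table. The shelf is 18 mm thick, 560 mm wide along y, 260 mm deep; x points from the edge back over the shelf, z up. All on it is at most 40 mm high but for a stacked pair of white jars (124 mm) in its back corner, 240 mm to +y of the middle.
- bin_lip (a point): Middle of the top rim of the front panel of the grey tilt-out bin. The panel is 8 mm thick, 500 mm wide and hinged along its foot, 153 mm below this point. The frame tilts with it: y along the rim, z up the panel, x into the bin. Closed it is upright, the rim 15 mm above the shelf, with a free gap of 45 mm between its inner face and the shelf's edge for hooking the rim from above.
- bin (a joint): Angle of the bin in rad: 0 closed, 0.5 fully out (a stop); it grows as the rim swings down and out towards the robot. Stiff: about 8 N at the rim moves it, and it stays where it is left. 0 to 0.08 at the start. The bin's floor, 130 mm deep, stands square to the front panel at its foot; side walls are 6 mm thick.
- puck_c (a point): Bystander: a round grey soapstone disc of the same stone, 84 mm across and 40 mm high, on the shelf in another of the three places. The point is its centre.
- brush_c (a point): Bystander: a bamboo nail brush, 95 by 45 by 30 mm, on the shelf in the remaining place. The point is its centre.
Things that resemble listed ones, but are neither listed nor needed, are in the scene too. What is shaped like the part that bears stone_c but purple or yellow is not meant.

How it is judged:
On the way, in this order (a step that is already met when the one before it is completed fails the run):
1. the bin is tilted out, with the block still on the shelf (value of joint bin above 0.4 rad and height (world z) of stone_c above 0.16 m), for 0.2 s.
2. the block has gone over the edge into the bin (z of stone_c in the frame of bin_lip below -0.04 m and x of stone_c in the frame of bin_lip above 0 m and height (world z) of stone_c below 0.13 m), for 0.2 s.
At the end, for the whole second after the job is handed in: The block's centre lies inside the bin (between its walls and at least 40 mm below its rim, lower than the underside of the shelf), the bin is still tilted out by more than 0.35 rad, and the round stone and the nail brush are within 30 mm of where they started (all of step 2 and x of stone_c in the frame of bin_lip below 0.13 m and y of stone_c in the frame of bin_lip between -0.25 and 0.25 m and z of stone_c in the frame of bin_lip above -0.153 m and value of joint bin above 0.35 rad and distance of each of puck_c, brush_c from where it was at the start of the episode below 0.03 m); the robot touches nothing.
It fails at once if the block is lifted: its centre rises more than 30 mm above its place on the shelf (height (world z) of stone_c above 0.2 m).
It fails at once if the round stone or the nail brush is moved by more than 30 mm (distance of any of puck_c, brush_c from where it was at the start of the episode above 0.03 m).
It also fails if it takes over 45 s, if anything falls off the work surface, if the arm or the gripper's body presses on something with over 40 N, if the wrist force passes 120 N, or if a joint passes its speed limit or range.

## Working session

There is one attempt and no reset: what is moved stays moved. The work goes in short steps, Python scripts to look and compute and a tool call to move; the robot and the scene stay as the last step left them, time stands still between calls to the robot, and variables do not carry over. Pictures are saved under pics/ and viewed, and the job is handed in when it is done.

Besides the shell and the picture viewer there is one more tool, called after "Request:" by a JSON object that holds its "op" and its "data", one argument or row to a line. arm_command: Moves the arm, as the interface text tells. Its arguments: {"type":"object","properties":{"deltas":{"type":"array"}},"required":["deltas"]}

```bash
mkdir -p pics; ls; cat > h.py <<'E'
import numpy as np, cv2
from cell import arm, read_camera
def save(name,tag):
    c=read_camera(name); cv2.imwrite(f'pics/{tag}.png',c['frame'][:,:,::-1]); np.savez(f'pics/{tag}.npz',**{k:np.array(v) for k,v in c.items()}); return c
def pt(c,u,v,d=None):
    if d is None:
        p=c['depth'][int(v)-1:int(v)+2,int(u)-1:int(u)+2]; d=np.median(p[p>0]) if (p>0).any() else np.nan
    xy=cv2.undistortPoints(np.array([[[u,v]]],float),c['K'],c['dist_coeffs'])[0,0]
    return c['R'].T@(np.array([xy[0]*d,xy[1]*d,d])-c['t'])
def ray(c,u,v,z):
    xy=cv2.undistortPoints(np.array([[[u,v]]],float),c['K'],c['dist_coeffs'])[0,0]
    o=-c['R'].T@c['t']; r=c['R'].T@np.array([xy[0],xy[1],1]); return o+r*(z-o[2])/r[2]
E
python3 - <<'E'
from h import *
for n in ['side','top','wrist']: save(n,n+'0')
print(arm.read_state())
E
```

```text
pics
{'clock': 0.15, 'joints': array([-1.29449350e+00,  4.94090061e-01,  1.34596825e+00, -1.04720106e-05,
        1.30250403e+00, -9.55127666e-02]), 'joint_velocities': array([-0.00063175, -0.00241668, -0.00234107, -0.00070289,  0.0002645 ,
       -0.00030353]), 'joint_efforts': array([-8.75440946e-07, -8.79192567e+01, -3.82054853e+01,  7.06028449e-02,
        5.01481269e-02, -4.74809747e-05]), 'position': array([ 0.22698612, -0.58203706,  0.23245134]), 'tool_rot': array([-4.82406671e-04,  9.82768487e-01,  1.84840108e-01, -4.87950383e-05]), 'ft_force': array([ 0.23144062, -0.92874874, -0.25033544]), 'torque': array([ 0.02002183,  0.04867556, -0.01708054]), 'gripper_width': 0.09070570967551186}
```

View pics/side0.png

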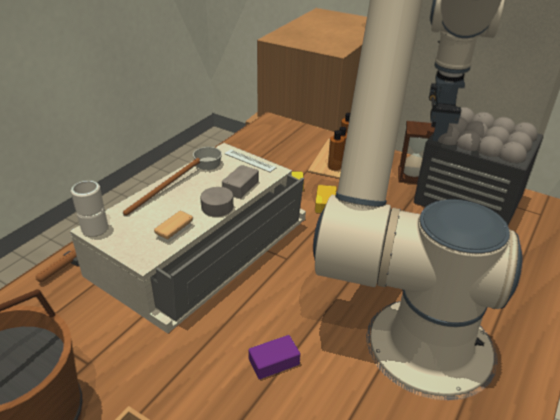

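View pics/top0.png

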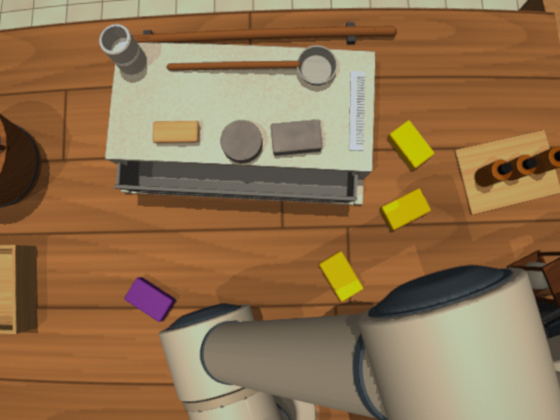

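View pics/wrist0.png

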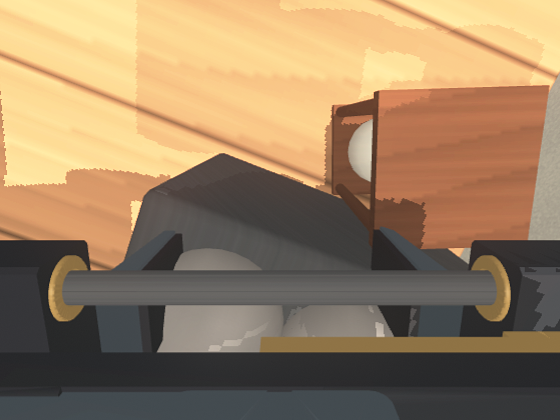

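The grey rectangular block is at top (297,137) and side (241,180). The round stone is at top (241,141), the brush at (176,131). Look-alikes are the purple block at top (150,299), the yellow ones at (412,144), (406,209) and (341,277), and the disc of the same stone. I choose the grey rectangular one and check it in a close crop.

```bash
python3 - <<'E'
import cv2
a=cv2.imread('pics/top0.png')[90:220,100:390]; cv2.imwrite('pics/top0c.png',cv2.resize(a,None,fx=2.75,fy=2.75,interpolation=2))
a=cv2.imread('pics/side0.png')[140:330,70:320]; cv2.imwrite('pics/side0c.png',cv2.resize(a,None,fx=3,fy=3,interpolation=2))
E
```

```text
(no output)
```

View pics/top0c.png

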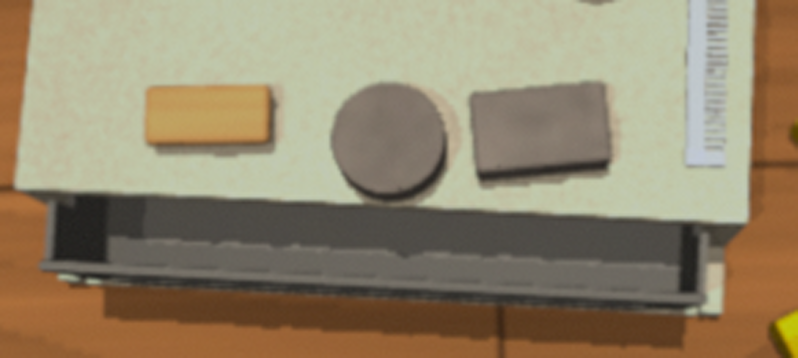

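View pics/side0c.png

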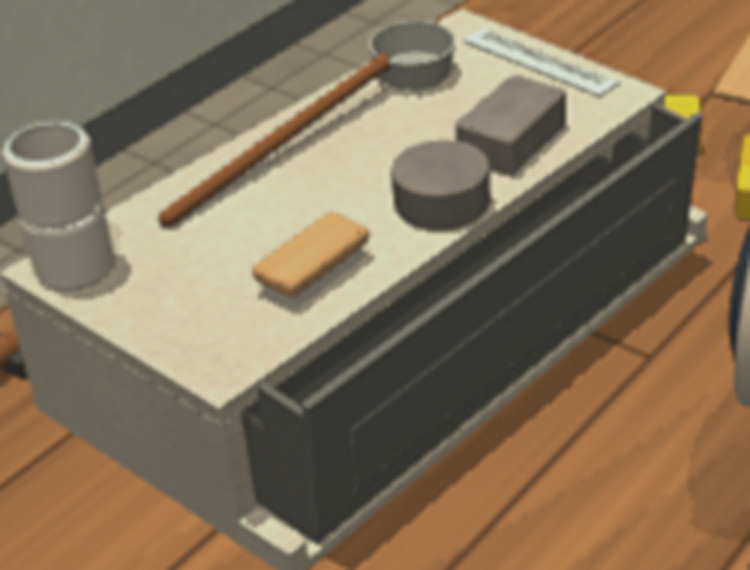

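The block is a plain grey cuboid. In the top crop its top-face corners are at (471,93), (604,83), (610,163) and (478,174). The disc next to it, about 25 crop px away, is round. Next I measure both from the two views.

```bash
cat > m.py <<'E'
from h import *
t=dict(np.load('pics/top0.npz')); s=dict(np.load('pics/side0.npz'))
T=lambda u,v:(100+u/2.75,90+v/2.75)
S=lambda u,v:(70+u/3,140+v/3)
np.set_printoptions(precision=4,suppress=True)
print('cams',-t['R'].T@t['t'],-s['R'].T@s['t'])
def tri(a,b):
    A=[]
    for c,p in((t,a),(s,b)):
        xy=cv2.undistortPoints(np.array([[p]],float),c['K'],c['dist_coeffs'])[0,0]
        A.append((np.c_[c['R'],c['t']],xy))
    X=cv2.triangulatePoints(A[0][0],A[1][0],A[0][1],A[1][1])[:,0]; return X[:3]/X[3]
for n,a,b in [('blk c',(540,128),(513,113)),('blk BL',(471,93),(458,125)),('BR',(604,83),(517,77)),('FR',(610,163),(567,93)),('FL',(478,174),(513,148)),
  ('puck',(388,136),(441,170)),('brush',(208,115),(312,251)),('edgeL',(17,187),(220,405)),('edgeR',(748,222),(664,93)),('rimL',(45,268),(315,415)),('rimR',(703,300),(699,118))]:
    print(n,'tri',tri(T(*a),S(*b)),'dT',pt(t,*T(*a)),'dS',pt(s,*S(*b)))
print('block corners z=.19');
for a in [(471,93),(604,83),(610,163),(478,174)]: print(ray(t,*T(*a),.19))
print('edge',ray(t,*T(17,187),.15),ray(t,*T(748,222),.15))
print('rim',ray(t,*T(45,268),.163),ray(t,*T(703,300),.163))
E
python3 m.py
```

```text
cams [ 0.3653 -0.0829  1.172 ] [-0.1294  0.8822  0.9636]
blk c tri [ 0.6013 -0.1066  0.177 ] dT [ 0.5985 -0.1063  0.1885] dS [ 0.5926 -0.0948  0.1864]
blk BL tri [ 0.6268 -0.0573  0.1819] dT [ 0.6358 -0.056   0.1513] dS [ 0.6228 -0.054   0.1849]
BR tri [ 0.6323 -0.1549  0.1799] dT [ 0.6312 -0.154   0.187 ] dS [ 0.6249 -0.1464  0.1865]
FR tri [ 0.5741 -0.1558  0.1816] dT [ 0.5742 -0.1571  0.1746] dS [ 0.6045 -0.1977  0.1497]
FL tri [ 0.5682 -0.0604  0.1773] dT [ 0.5705 -0.0602  0.1656] dS [ 0.569  -0.0612  0.1765]
puck tri [0.5974 0.0045 0.1803] dT [0.5955 0.0038 0.1901] dS [0.5923 0.0101 0.1854]
brush tri [0.6218 0.1407 0.1701] dT [0.6186 0.1381 0.1797] dS [0.6174 0.1461 0.1757]
edgeL tri [0.5774 0.2964 0.1462] dT [0.5765 0.2954 0.1477] dS [0.5775 0.2972 0.1471]
edgeR tri [ 0.5344 -0.262   0.1405] dT [ 0.5567 -0.287  -0.0011] dS [ 0.5339 -0.2592  0.1423]
rimL tri [0.5111 0.2704 0.1508] dT [0.5106 0.2671 0.1625] dS [0.5119 0.2679 0.1478]
rimR tri [ 0.4744 -0.2237  0.1541] dT [ 0.4727 -0.2225  0.1646] dS [ 0.4718 -0.2178  0.1582]
block corners z=.19
[ 0.6256 -0.057   0.19  ]
[ 0.6303 -0.1538  0.19  ]
[ 0.571 -0.156  0.19 ]
[ 0.5655 -0.0607  0.19  ]
edge [0.576  0.2946 0.15  ] [ 0.532  -0.2607  0.15  ]
rim [0.5106 0.2669 0.163 ] [ 0.4729 -0.2227  0.163 ]
```

Request:
{"op": "arm_command", "data": {
  "deltas": [
    {"hand": -1, "tz": -2, "rz": 6.5},
    {"hand": -1, "tz": -2, "rz": 6.5},
    {"hand": -1, "tz": -2, "rz": 6.5},
    {"hand": -1, "tz": -1, "rz": 6.3}
  ]
}}

```text
schema error: expected keys hand, tx, ty, tz, rx, ry, rz
```

```bash
cat > g.py <<'E'
import sys
from h import *
from scipy.spatial.transform import Rotation as R
np.set_printoptions(precision=4,suppress=True)
s=arm.read_state(); q=s['tool_rot']; r=R.from_quat([q[1],q[2],q[3],q[0]]); p=s['position']
M=r.as_matrix()
print('t',s['clock'],'p',p,'yaw',np.degrees(np.arctan2(M[1,0],M[0,0])),'zaxis',M[:,2],'F',s['ft_force'],'w',s['gripper_width'],'J',s['joints'])
if len(sys.argv)>=4: print('delta tool cm',M.T@(np.array([float(a) for a in sys.argv[1:4]])-p)*100)
E
python3 g.py 0.525 0.019 0.30
```

```text
t 0.15 p [ 0.227  -0.582   0.2325] yaw 21.30362123288322 zaxis [-0.0003  0.0009 -1.    ] F [ 0.2314 -0.9287 -0.2503] w 0.09070570967551186 J [-1.2945  0.4941  1.346  -0.      1.3025 -0.0955]
delta tool cm [ 49.6018 -45.1761  -6.7071]
```

Request:
{"op": "arm_command", "data": {
  "deltas": [
    {"hand": -1, "tx": 0, "ty": 0, "tz": -2, "rx": 0, "ry": 0, "rz": 6.5},
    {"hand": -1, "tx": 0, "ty": 0, "tz": -2, "rx": 0, "ry": 0, "rz": 6.5},
    {"hand": -1, "tx": 0, "ty": 0, "tz": -2, "rx": 0, "ry": 0, "rz": 6.5},
    {"hand": -1, "tx": 0, "ty": 0, "tz": -1, "rx": 0, "ry": 0, "rz": 6.3}
  ]
}}

```text
clock: 0.55
position: [0.2272, -0.5827, 0.3045]
tool_rot: [0.001, 0.999, -0.042, 0.0]
ft_force: [0.6, -0.0, 0.1]
gripper_width: 0.0624
```

```bash
python3 g.py 0.525 0.019 0.30
```

```text
t 0.55 p [ 0.2272 -0.5827  0.3045] yaw -4.764803358976004 zaxis [ 0.0004 -0.0016 -1.    ] F [ 0.5741 -0.0471  0.113 ] w 0.06240956196521382 J [-1.2945  0.4372  1.2427 -0.      1.46    0.3595]
delta tool cm [ 24.6818 -62.433    0.3696]
```

Request:
{"op": "arm_command", "data": {
  "deltas": [
    {"hand": -1, "tx": 1.5, "ty": -3.7, "tz": 0, "rx": 0, "ry": 0, "rz": 0},
    {"hand": -1, "tx": 1.5, "ty": -3.7, "tz": 0, "rx": 0, "ry": 0, "rz": 0},
    {"hand": -1, "tx": 1.5, "ty": -3.7, "tz": 0, "rx": 0, "ry": 0, "rz": 0},
    {"hand": -1, "tx": 1.5, "ty": -3.7, "tz": 0, "rx": 0, "ry": 0, "rz": 0},
    {"hand": -1, "tx": 1.5, "ty": -3.7, "tz": 0, "rx": 0, "ry": 0, "rz": 0},
    {"hand": -1, "tx": 1.5, "ty": -3.7, "tz": 0, "rx": 0, "ry": 0, "rz": 0},
    {"hand": -1, "tx": 1.5, "ty": -3.7, "tz": 0, "rx": 0, "ry": 0, "rz": 0},
    {"hand": -1, "tx": 1.5, "ty": -3.7, "tz": 0, "rx": 0, "ry": 0, "rz": 0}
  ]
}}

```text
clock: 1.35
position: [0.3702, -0.295, 0.3029]
tool_rot: [-0.0, 0.999, -0.039, -0.0]
ft_force: [1.6, -0.4, 0.7]
gripper_width: 0.0007
```

Request:
{"op": "arm_command", "data": {
  "deltas": [
    {"hand": -1, "tx": 1.5, "ty": -3.7, "tz": 0, "rx": 0, "ry": 0, "rz": 0},
    {"hand": -1, "tx": 1.5, "ty": -3.7, "tz": 0, "rx": 0, "ry": 0, "rz": 0},
    {"hand": -1, "tx": 1.5, "ty": -3.7, "tz": 0, "rx": 0, "ry": 0, "rz": 0},
    {"hand": -1, "tx": 1.5, "ty": -3.7, "tz": 0, "rx": 0, "ry": 0, "rz": 0},
    {"hand": -1, "tx": 1.5, "ty": -3.7, "tz": 0, "rx": 0, "ry": 0, "rz": 0},
    {"hand": -1, "tx": 1.5, "ty": -3.7, "tz": 0, "rx": 0, "ry": 0, "rz": 0},
    {"hand": -1, "tx": 1.5, "ty": -3.7, "tz": 0, "rx": 0, "ry": 0, "rz": 0},
    {"hand": -1, "tx": 1.5, "ty": -3.7, "tz": 0, "rx": 0, "ry": 0, "rz": 0}
  ]
}}

```text
clock: 2.15
position: [0.5131, -0.0092, 0.3029]
tool_rot: [0.0, 0.999, -0.039, -0.0]
ft_force: [0.7, -1.3, 0.2]
gripper_width: 0.0003
```

```bash
python3 g.py 0.525 0.019 0.24
```

```text
t 2.15 p [ 0.5131 -0.0092  0.3029] yaw -4.4928311754111 zaxis [-0.0002 -0.     -1.    ] F [ 0.7068 -1.3344  0.1839] w 0.00026615079268435505 J [-0.1344  0.2686  1.5122 -0.      1.3609  1.5148]
delta tool cm [ 0.9651 -2.9088  6.287 ]
```

Request:
{"op": "arm_command", "data": {
  "deltas": [
    {"hand": -1, "tx": 0.5, "ty": -1.5, "tz": 3, "rx": 0, "ry": 0, "rz": 0},
    {"hand": -1, "tx": 0.5, "ty": -1.5, "tz": 3, "rx": 0, "ry": 0, "rz": 0},
    {"hand": -1, "tx": 0, "ty": 0, "tz": 2.5, "rx": 0, "ry": 0, "rz": 0},
    {"hand": -1, "tx": 0, "ty": 0, "tz": 0, "rx": 0, "ry": 0, "rz": 0}
  ]
}}

```text
clock: 2.55
position: [0.5233, 0.0187, 0.2151]
tool_rot: [-0.0, 0.999, -0.039, -0.003]
ft_force: [-0.2, 0.3, 0.9]
gripper_width: 0.0009
```

```bash
python3 g.py 0.525 0.019 0.149; python3 -c "
from h import *
a=save('side','side1')['frame'][110:310,60:340]; cv2.imwrite('pics/side1c.png',cv2.resize(a[:,:,::-1],None,fx=2.8,fy=2.8,interpolation=2))
save('wrist','wrist1')"
```

```text
t 2.55 p [0.5233 0.0187 0.2151] yaw -4.448095051887624 zaxis [-0.0056  0.0004 -1.    ] F [-0.2246  0.311   0.9101] w 0.0008640299501900639 J [-0.0782  0.3743  1.6129 -0.      1.16    1.5702]
delta tool cm [ 0.2087 -0.0389  6.6089]
```

View pics/side1c.png

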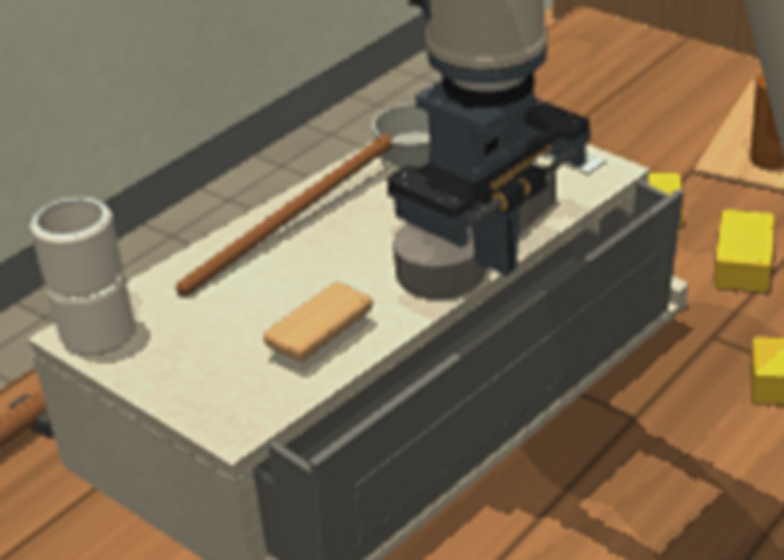

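View pics/wrist1.png

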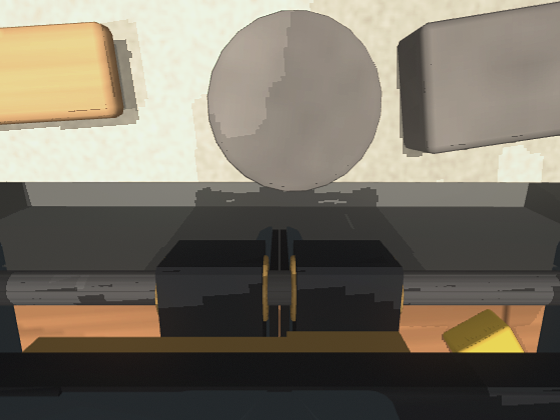

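The wrist view shows the closed fingers in the slot in front of the shelf edge (row 182), clear of the disc at (295,100). I descend into the slot.

Request:
{"op": "arm_command", "data": {
  "deltas": [
    {"hand": -1, "tx": 0, "ty": 0, "tz": 1.5, "rx": 0, "ry": 0, "rz": 0},
    {"hand": -1, "tx": 0, "ty": 0, "tz": 1.5, "rx": 0, "ry": 0, "rz": 0},
    {"hand": -1, "tx": 0, "ty": 0, "tz": 1.5, "rx": 0, "ry": 0, "rz": 0},
    {"hand": -1, "tx": 0, "ty": 0, "tz": 1.5, "rx": 0, "ry": 0, "rz": 0},
    {"hand": -1, "tx": 0, "ty": 0, "tz": 0, "rx": 0, "ry": 0, "rz": 0}
  ]
}}

```text
clock: 3.15
position: [0.525, 0.0178, 0.1581]
tool_rot: [0.0, 0.999, -0.04, -0.0]
ft_force: [-0.9, 0.0, -0.1]
gripper_width: 0.0006
```

Request:
{"op": "arm_command", "data": {
  "deltas": [
    {"hand": -1, "tx": -0.8, "ty": 0, "tz": 0, "rx": 0, "ry": 0, "rz": 0},
    {"hand": -1, "tx": -0.8, "ty": 0, "tz": 0, "rx": 0, "ry": 0, "rz": 0},
    {"hand": -1, "tx": -0.8, "ty": 0, "tz": 0.1, "rx": 0, "ry": 0, "rz": 0},
    {"hand": -1, "tx": 0, "ty": 0, "tz": 0, "rx": 0, "ry": 0, "rz": 0}
  ]
}}

```text
clock: 3.55
position: [0.5016, 0.0199, 0.1586]
tool_rot: [0.0, 0.999, -0.039, 0.002]
ft_force: [3.5, -0.7, -2.0]
gripper_width: 0.0004
```

```bash
python3 g.py; python3 -c "
from h import *
a=save('side','side2')['frame'][110:310,60:340]; cv2.imwrite('pics/side2c.png',cv2.resize(a[:,:,::-1],None,fx=2.8,fy=2.8,interpolation=2))"
```

```text
t 3.55 p [0.5016 0.0199 0.1586] yaw -4.504033512111203 zaxis [ 0.0038 -0.0004 -1.    ] F [ 3.4625 -0.7125 -1.9891] w 0.0003875849476887652 J [-0.0793  0.4163  1.7379 -0.0001  0.9835  1.5701]
```

View pics/side2c.png

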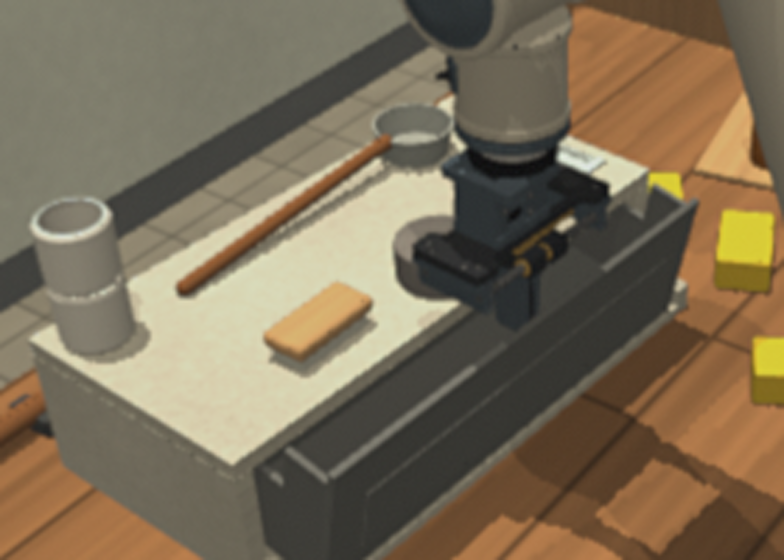

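Request:
{"op": "arm_command", "data": {
  "deltas": [
    {"hand": -1, "tx": -0.8, "ty": 0, "tz": 0.4, "rx": 0, "ry": 0, "rz": 0},
    {"hand": -1, "tx": -0.8, "ty": 0, "tz": 0.4, "rx": 0, "ry": 0, "rz": 0},
    {"hand": -1, "tx": -0.8, "ty": 0, "tz": 0.4, "rx": 0, "ry": 0, "rz": 0},
    {"hand": -1, "tx": -0.6, "ty": 0, "tz": 0.2, "rx": 0, "ry": 0, "rz": 0},
    {"hand": -1, "tx": 0, "ty": 0, "tz": 0, "rx": 0, "ry": 0, "rz": 0}
  ]
}}

```text
clock: 4.1
position: [0.4717, 0.0223, 0.144]
tool_rot: [0.0, 0.999, -0.039, 0.001]
ft_force: [3.6, 0.1, 0.4]
gripper_width: 0.0004
```

Request:
{"op": "arm_command", "data": {
  "deltas": [
    {"hand": -1, "tx": -0.4, "ty": 0, "tz": 0, "rx": 0, "ry": 0, "rz": 0},
    {"hand": -1, "tx": -0.2, "ty": 0, "tz": 0, "rx": 0, "ry": 0, "rz": 0}
  ]
}}

```text
clock: 4.3
position: [0.4668, 0.0227, 0.1441]
tool_rot: [0.0, 0.999, -0.039, 0.002]
ft_force: [8.1, -0.6, -1.7]
gripper_width: 0.0
```

Request:
{"op": "arm_command", "data": {
  "deltas": [
    {"hand": -1, "tx": -0.3, "ty": 0, "tz": 0, "rx": 0, "ry": 0, "rz": 0},
    {"hand": -1, "tx": 0, "ty": 0, "tz": 0, "rx": 0, "ry": 0, "rz": 0}
  ]
}}

```text
clock: 4.5
position: [0.4653, 0.0228, 0.1445]
tool_rot: [0.0, 0.999, -0.039, 0.004]
ft_force: [13.3, -1.0, 0.2]
gripper_width: 0.0005
```

Request:
{"op": "arm_command", "data": {
  "deltas": [
    {"hand": -1, "tx": -0.3, "ty": 0, "tz": 0, "rx": 0, "ry": 0, "rz": 0},
    {"hand": -1, "tx": 0, "ty": 0, "tz": 0, "rx": 0, "ry": 0, "rz": 0}
  ]
}}

```text
clock: 4.7
position: [0.4646, 0.0229, 0.1451]
tool_rot: [0.0, 0.999, -0.039, 0.006]
ft_force: [22.1, -1.3, -1.6]
gripper_width: 0.0002
```

```bash
python3 g.py; python3 -c "
from h import *
c=save('side','side3');a=c['frame'][110:310,60:340]; cv2.imwrite('pics/side3c.png',cv2.resize(a[:,:,::-1],None,fx=2.8,fy=2.8,interpolation=2))"
```

```text
t 4.7 p [0.4646 0.0229 0.1451] yaw -4.511926175763607 zaxis [ 0.0116 -0.0008 -0.9999] F [22.1365 -1.3485 -1.6441] w 0.0001830993580125971 J [-0.0794  0.3908  1.8438  0.0001  0.8954  1.5701]
```

View pics/side3c.png

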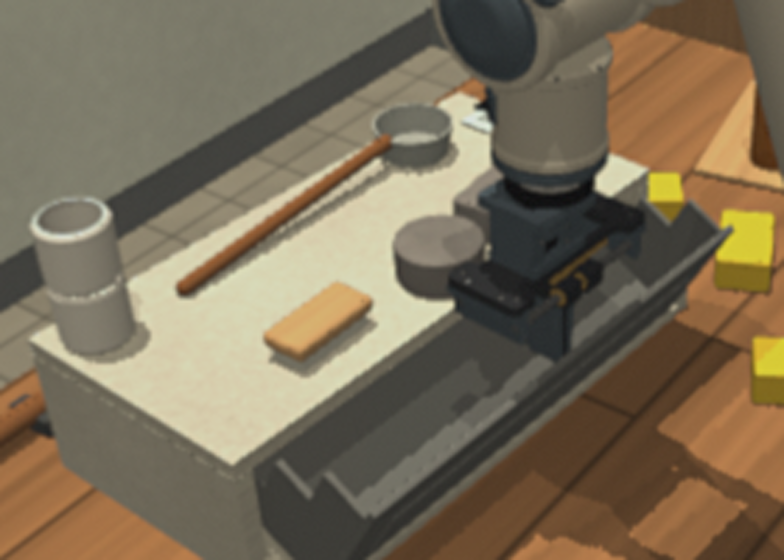

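The force climbs to 22 N without motion, and the side view shows the bin wide open, with rim corners at crop (372,515) and (728,230). I check the angle.

```bash
python3 -c "
from h import *
c=dict(np.load('pics/side3.npz'))
for u,v in [(372,515),(728,232),(640,300),(550,375),(450,450)]: 
  p=pt(c,60+u/2.8,110+v/2.8); r=p-np.array([.554,.017,0]); print(p, 'shelf x',r[0]*.997-r[1]*.079)
"; python3 g.py
```

```text
[0.45272243 0.27950723 0.14223009] shelf x -0.12171180341428633
[ 0.41242355 -0.20919137  0.1404842 ] shelf x -0.12328260583799577
[ 0.42570295 -0.06713279  0.14124378] shelf x -0.12126566770484395
[0.43459235 0.06546272 0.14043728] shelf x -0.1228779858129065
[0.44729613 0.18900385 0.14233989] shelf x -0.11997206112762654
t 4.75 p [0.4646 0.0229 0.1451] yaw -4.512580084959508 zaxis [ 0.0114 -0.0008 -0.9999] F [21.5349 -0.9477 -2.1646] w 0.0007623557029980137 J [-0.0794  0.3909  1.8437  0.0001  0.8956  1.5701]
```

Request:
{"op": "arm_command", "data": {
  "deltas": [
    {"hand": -1, "tx": 1.2, "ty": 0, "tz": 0, "rx": 0, "ry": 0, "rz": 0},
    {"hand": -1, "tx": 1.2, "ty": 0, "tz": -0.5, "rx": 0, "ry": 0, "rz": 0},
    {"hand": -1, "tx": 0, "ty": 0, "tz": -3, "rx": 0, "ry": 0, "rz": 0},
    {"hand": -1, "tx": 0, "ty": 0, "tz": -4, "rx": 0, "ry": 0, "rz": 0},
    {"hand": 0.3, "tx": 0, "ty": 0, "tz": -4, "rx": 0, "ry": 0, "rz": 0},
    {"hand": 0.3, "tx": 0, "ty": 0, "tz": -2, "rx": 0, "ry": 0, "rz": -7.5},
    {"hand": 0.3, "tx": 0, "ty": 0, "tz": 0, "rx": 0, "ry": 0, "rz": 0}
  ]
}}

```text
clock: 5.45
position: [0.4841, 0.0214, 0.2811]
tool_rot: [0.0, 1.0, 0.028, 0.002]
ft_force: [-0.5, -0.4, 0.2]
gripper_width: 0.0217
```

```bash
python3 g.py 0.658 -0.104 0.26; python3 -c "
from h import *
c=dict(np.load('pics/top0.npz'))
for u,v in [(317,87),(297,65),(317,67),(337,67)]: print(ray(c,u,v,.18))
a=save('side','side4')['frame'][110:310,60:340]; cv2.imwrite('pics/side4c.png',cv2.resize(a[:,:,::-1],None,fx=2.8,fy=2.8,interpolation=2))"
```

```text
t 5.45 p [0.4841 0.0214 0.2811] yaw 3.2520281562585898 zaxis [ 0.0046 -0.0003 -1.    ] F [-0.5191 -0.4332  0.1798] w 0.021715885276903442 J [-0.0791  0.2429  1.6125  0.0001  1.2817  1.4349]
delta tool cm [16.6386 13.5072  2.1978]
[ 0.70294543 -0.15172868  0.18      ]
[ 0.75137361 -0.11245435  0.18      ]
[ 0.74594049 -0.15336523  0.18      ]
[ 0.74500908 -0.19448208  0.18      ]
```

View pics/side4c.png

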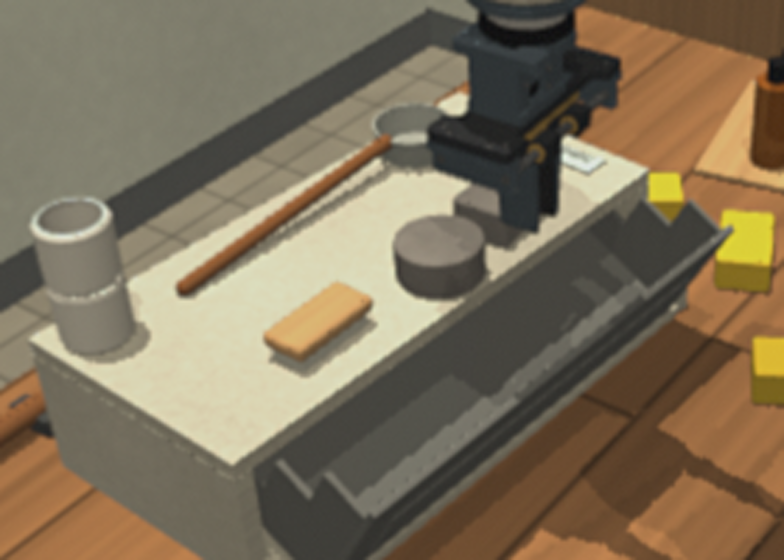

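Request:
{"op": "arm_command", "data": {
  "deltas": [
    {"hand": 0.3, "tx": 3.3, "ty": 2.7, "tz": 0, "rx": 0, "ry": 0, "rz": 0},
    {"hand": 0.3, "tx": 3.3, "ty": 2.7, "tz": 0, "rx": 0, "ry": 0, "rz": 0},
    {"hand": 0.3, "tx": 3.3, "ty": 2.7, "tz": 0, "rx": 0, "ry": 0, "rz": 0},
    {"hand": 0.3, "tx": 3.3, "ty": 2.7, "tz": 0, "rx": 0, "ry": 0, "rz": 0},
    {"hand": 0.3, "tx": 3.4, "ty": 2.7, "tz": 1, "rx": 0, "ry": 0, "rz": 0},
    {"hand": 0.3, "tx": 0, "ty": 0, "tz": 1, "rx": 0, "ry": 0, "rz": 0},
    {"hand": 0.3, "tx": 0, "ty": 0, "tz": 0, "rx": 0, "ry": 0, "rz": 0}
  ]
}}

```text
clock: 6.2
position: [0.6549, -0.1048, 0.2546]
tool_rot: [-0.001, 1.0, 0.025, -0.003]
ft_force: [-1.1, 0.8, -0.0]
gripper_width: 0.0593
```

```bash
python3 g.py 0.658 -0.104 0.177; python3 -c "
from h import *
save('wrist','wrist5');save('top','top5')"
```

```text
t 6.2 p [ 0.6549 -0.1048  0.2546] yaw 2.862300284104361 zaxis [-0.0053  0.0014 -1.    ] F [-1.0599  0.7718 -0.0388] w 0.05932052793802122 J [-0.2487  0.5341  1.2087  0.0001  1.4043  1.2721]
delta tool cm [ 0.358  -0.0522  7.7625]
```

View pics/wrist5.png

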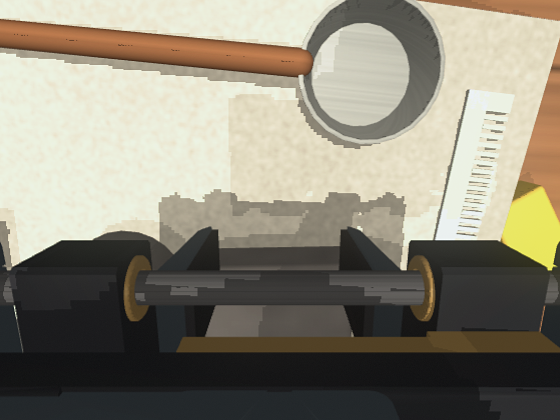

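View pics/top5.png

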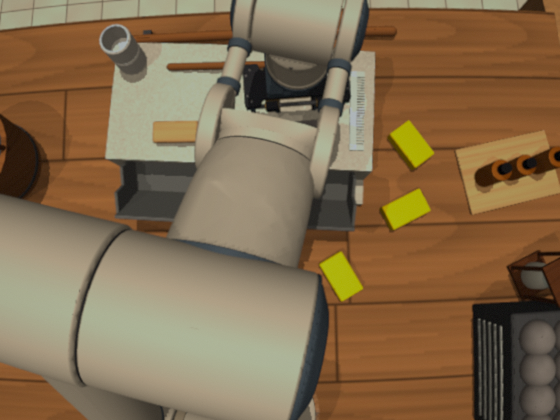

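```bash
python3 -c "
from h import *
c=dict(np.load('pics/wrist5.npz'))
for v in range(225,270,4): print(v,pt(c,250,v),pt(c,310,v))
for u in (205,212,352,345):print(u,pt(c,u,236))
a=c['frame'][200:360,130:430]; cv2.imwrite('pics/wrist5c.png',cv2.resize(a[:,:,::-1],None,fx=2.6,fy=2.6,interpolation=2))"
```

```text
225 [ 0.64683629 -0.08407701  0.1492604 ] [ 0.64920404 -0.12773255  0.14967535]
229 [ 0.64348163 -0.08410364  0.14825663] [ 0.64598115 -0.1280153   0.14904149]
233 [ 0.64069203 -0.08426136  0.14914578] [ 0.64293975 -0.12822957  0.14909377]
237 [ 0.63748038 -0.08433152  0.14875247] [ 0.63991683 -0.12843391  0.14925253]
241 [ 0.6345566  -0.08446452  0.14927323] [ 0.63686268 -0.12864473  0.14935857]
245 [ 0.63141568 -0.08455754  0.14919873] [ 0.63361527 -0.12891087  0.14895154]
249 [ 0.63117455 -0.08518182  0.15704007] [ 0.63446602 -0.12795625  0.16001021]
253 [ 0.63142706 -0.08585628  0.16571694] [ 0.63428826 -0.12735394  0.16762279]
257 [ 0.63128684 -0.08642516  0.172894  ] [ 0.63420606 -0.12676057  0.17503953]
261 [ 0.63122914 -0.08697609  0.17987583] [ 0.63436075 -0.12613604  0.18263115]
265 [ 0.63096538 -0.08746506  0.18598704] [ 0.63333293 -0.12586403  0.18691096]
269 [ 0.62948795 -0.08774568  0.18896311] [ 0.63170624 -0.12576723  0.18955444]
205 [ 0.67009156 -0.07091222  0.24860742]
212 [ 0.66937062 -0.07358933  0.2459714 ]
352 [ 0.67372947 -0.13674019  0.24936586]
345 [ 0.67251261 -0.13429899  0.24601677]
```

View pics/wrist5c.png

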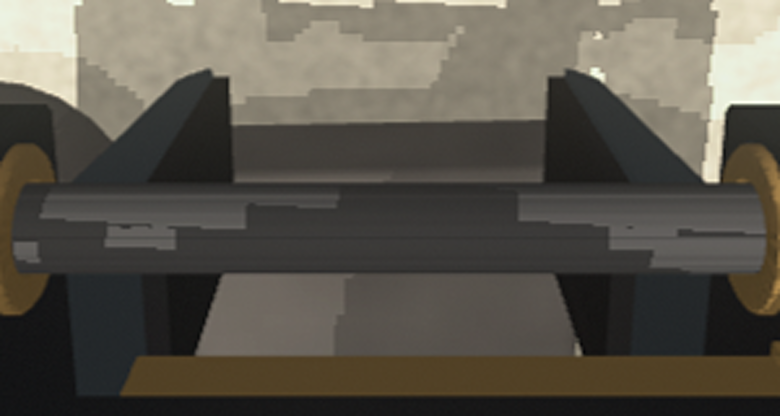

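Depth puts the block's rear face at x≈0.632, so the fingers clear it after shifting back 6 mm. I descend behind it.

Request:
{"op": "arm_command", "data": {
  "deltas": [
    {"hand": 0.3, "tx": 0.6, "ty": 0, "tz": 1, "rx": 0, "ry": 0, "rz": 0},
    {"hand": 0.3, "tx": 0, "ty": 0, "tz": 1.5, "rx": 0, "ry": 0, "rz": 0},
    {"hand": 0.3, "tx": 0, "ty": 0, "tz": 1.5, "rx": 0, "ry": 0, "rz": 0},
    {"hand": 0.3, "tx": 0, "ty": 0, "tz": 1.5, "rx": 0, "ry": 0, "rz": 0},
    {"hand": 0.3, "tx": 0, "ty": 0, "tz": 1.5, "rx": 0, "ry": 0, "rz": 0},
    {"hand": 0.3, "tx": 0, "ty": 0, "tz": 0, "rx": 0, "ry": 0, "rz": 0}
  ]
}}

```text
clock: 6.9
position: [0.6609, -0.1034, 0.1861]
tool_rot: [-0.0, 1.0, 0.026, -0.001]
ft_force: [-0.1, -0.5, -0.5]
gripper_width: 0.0596
```

```bash
python3 g.py 0.658 -0.104 0.177; python3 -c "
from h import *
a=save('side','side6')['frame'][110:310,60:340]; cv2.imwrite('pics/side6c.png',cv2.resize(a[:,:,::-1],None,fx=2.8,fy=2.8,interpolation=2))"
```

```text
t 6.9 p [ 0.6609 -0.1034  0.1861] yaw 3.022611700617421 zaxis [-0.003   0.0008 -1.    ] F [-0.135  -0.4883 -0.4873] w 0.05963453567959341 J [-0.2445  0.6001  1.2801  0.      1.2644  1.2735]
delta tool cm [-0.2854  0.0407  0.909 ]
```

View pics/side6c.png

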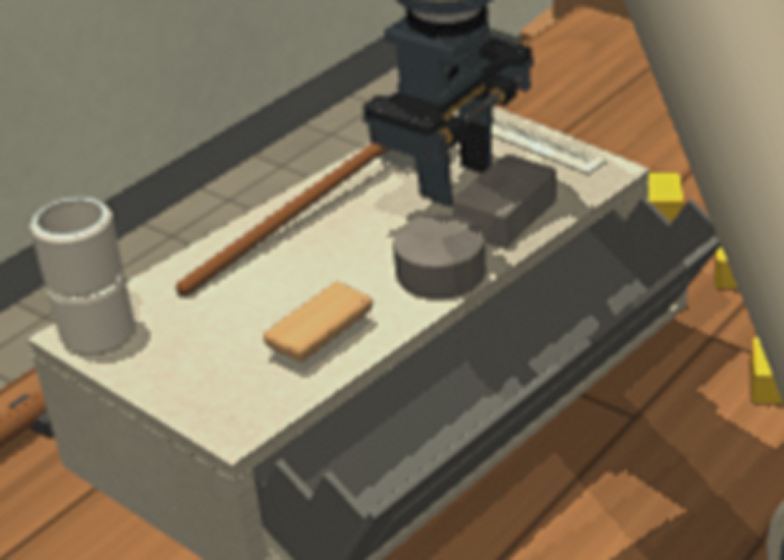

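Request:
{"op": "arm_command", "data": {
  "deltas": [
    {"hand": 0.3, "tx": 0, "ty": 0, "tz": 0.8, "rx": 0, "ry": 0, "rz": 0},
    {"hand": 0.3, "tx": -0.6, "ty": 0, "tz": 0, "rx": 0, "ry": 0, "rz": 0},
    {"hand": 0.3, "tx": -0.6, "ty": 0, "tz": 0, "rx": 0, "ry": 0, "rz": 0},
    {"hand": 0.3, "tx": -0.5, "ty": 0, "tz": 0, "rx": 0, "ry": 0, "rz": 0},
    {"hand": 0.3, "tx": -0.5, "ty": 0, "tz": 0, "rx": 0, "ry": 0, "rz": 0},
    {"hand": 0.3, "tx": -0.5, "ty": 0, "tz": 0, "rx": 0, "ry": 0, "rz": 0},
    {"hand": 0.3, "tx": 0, "ty": 0, "tz": 0, "rx": 0, "ry": 0, "rz": 0}
  ]
}}

```text
clock: 7.65
position: [0.6345, -0.1059, 0.1802]
tool_rot: [0.0, 1.0, 0.026, -0.0]
ft_force: [-0.6, 0.2, 0.5]
gripper_width: 0.0593
```

```bash
python3 g.py; python3 -c "
from h import *
a=save('side','side7')['frame'][110:310,60:340]; cv2.imwrite('pics/side7c.png',cv2.resize(a[:,:,::-1],None,fx=2.8,fy=2.8,interpolation=2))"
```

```text
t 7.65 p [ 0.6345 -0.1059  0.1802] yaw 2.9946540880690753 zaxis [-0.0001 -0.0001 -1.    ] F [-0.5989  0.2104  0.5054] w 0.05928450128570456 J [-0.2581  0.5696  1.3596 -0.0001  1.2125  1.2605]
```

View pics/side7c.png

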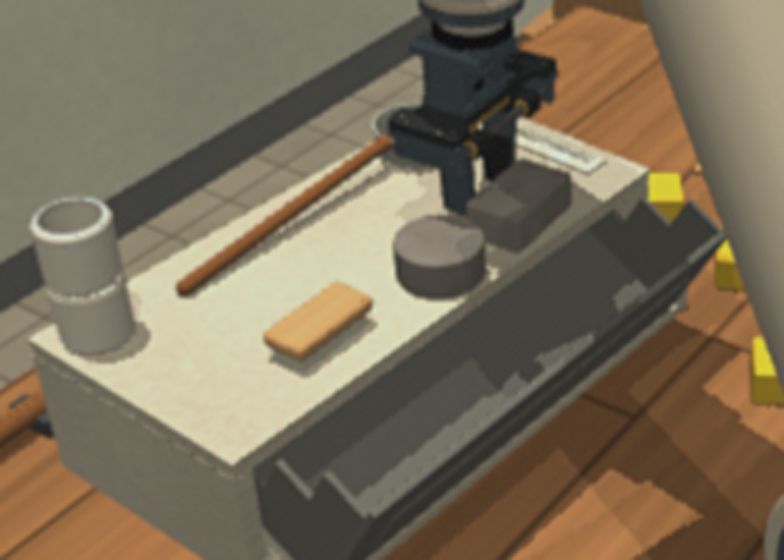

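The block slides straight, clear of the disc, which has not moved. I keep pushing.

Request:
{"op": "arm_command", "data": {
  "deltas": [
    {"hand": 0.3, "tx": -0.5, "ty": 0, "tz": 0, "rx": 0, "ry": 0, "rz": 0},
    {"hand": 0.3, "tx": -0.5, "ty": 0, "tz": 0, "rx": 0, "ry": 0, "rz": 0},
    {"hand": 0.3, "tx": -0.5, "ty": 0, "tz": 0, "rx": 0, "ry": 0, "rz": 0},
    {"hand": 0.3, "tx": -0.5, "ty": 0, "tz": 0, "rx": 0, "ry": 0, "rz": 0},
    {"hand": 0.3, "tx": -0.5, "ty": 0, "tz": 0, "rx": 0, "ry": 0, "rz": 0},
    {"hand": 0.3, "tx": -0.5, "ty": 0, "tz": 0, "rx": 0, "ry": 0, "rz": 0},
    {"hand": 0.3, "tx": 0, "ty": 0, "tz": 0, "rx": 0, "ry": 0, "rz": 0}
  ]
}}

```text
clock: 8.4
position: [0.6041, -0.1073, 0.1799]
tool_rot: [-0.0, 1.0, 0.026, -0.0]
ft_force: [0.3, 0.5, -0.9]
gripper_width: 0.0592
```

```bash
python3 g.py; python3 -c "
from h import *
a=save('side','side8')['frame'][110:310,60:340]; cv2.imwrite('pics/side8c.png',cv2.resize(a[:,:,::-1],None,fx=2.8,fy=2.8,interpolation=2))"
```

```text
t 8.4 p [ 0.6041 -0.1073  0.1799] yaw 2.996209358615195 zaxis [-0.0009  0.0001 -1.    ] F [ 0.2821  0.5242 -0.9096] w 0.05920939776808184 J [-0.273   0.5311  1.4374 -0.0002  1.174   1.2456]
```

View pics/side8c.png

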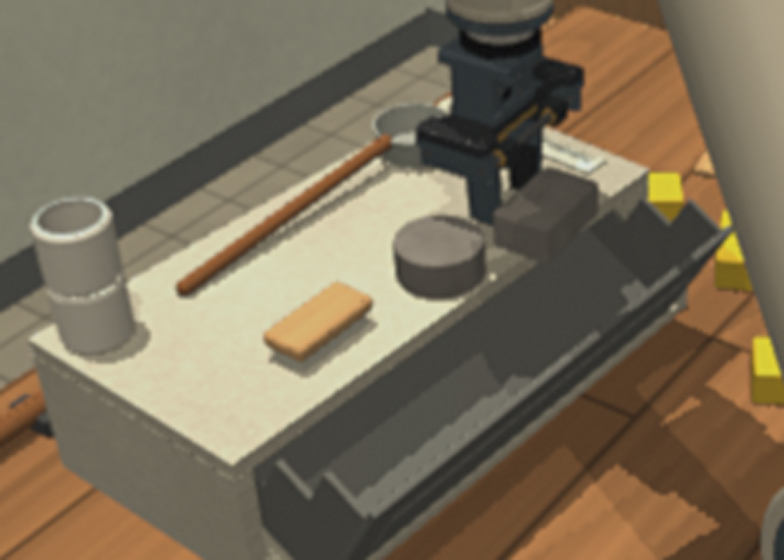

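Request:
{"op": "arm_command", "data": {
  "deltas": [
    {"hand": 0.3, "tx": -0.5, "ty": 0, "tz": 0, "rx": 0, "ry": 0, "rz": 0},
    {"hand": 0.3, "tx": -0.5, "ty": 0, "tz": 0, "rx": 0, "ry": 0, "rz": 0},
    {"hand": 0.3, "tx": -0.5, "ty": 0, "tz": 0, "rx": 0, "ry": 0, "rz": 0},
    {"hand": 0.3, "tx": -0.4, "ty": 0, "tz": 0, "rx": 0, "ry": 0, "rz": 0},
    {"hand": 0.3, "tx": 0, "ty": 0, "tz": 0, "rx": 0, "ry": 0, "rz": 0},
    {"hand": 0.3, "tx": 0, "ty": 0, "tz": 0, "rx": 0, "ry": 0, "rz": 0}
  ]
}}

```text
clock: 9.05
position: [0.5854, -0.1082, 0.1797]
tool_rot: [-0.0, 1.0, 0.026, -0.001]
ft_force: [-0.2, 0.5, 0.9]
gripper_width: 0.0593
```

```bash
python3 g.py; python3 -c "
from h import *
a=save('side','side9')['frame'][110:310,60:340]; cv2.imwrite('pics/side9c.png',cv2.resize(a[:,:,::-1],None,fx=2.8,fy=2.8,interpolation=2))"
```

```text
t 9.05 p [ 0.5854 -0.1082  0.1797] yaw 3.001321430390932 zaxis [-0.0015  0.0003 -1.    ] F [-0.1662  0.5374  0.9448] w 0.05932452100878818 J [-0.283   0.5078  1.4842 -0.0002  1.151   1.2355]
```

View pics/side9c.png

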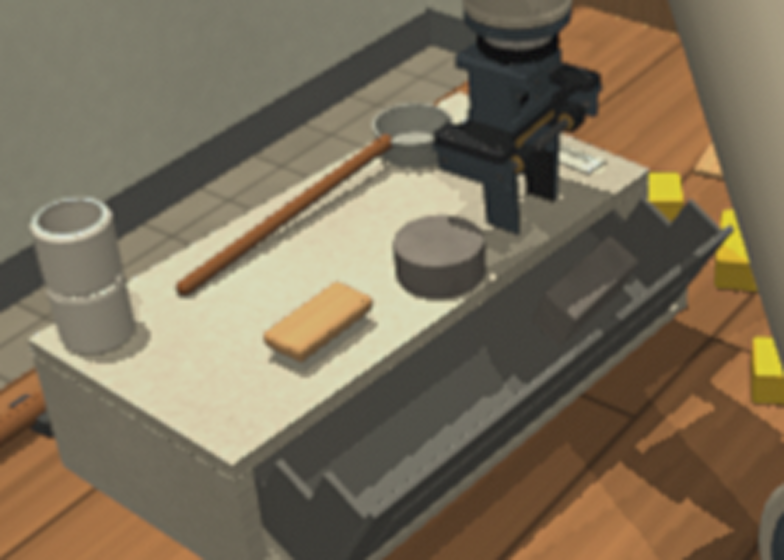

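The block has gone over and lies in the bin, at crop (592,285). I retract upward and back, then check.

Request:
{"op": "arm_command", "data": {
  "deltas": [
    {"hand": 0.3, "tx": 0, "ty": 0, "tz": -3, "rx": 0, "ry": 0, "rz": 0},
    {"hand": 0.3, "tx": 0, "ty": 0, "tz": -4, "rx": 0, "ry": 0, "rz": 0},
    {"hand": 0.3, "tx": 0, "ty": 0, "tz": -4, "rx": 0, "ry": 0, "rz": 0},
    {"hand": 0.3, "tx": 0, "ty": 4, "tz": -3, "rx": 0, "ry": 0, "rz": 0},
    {"hand": 0.3, "tx": 0, "ty": 4, "tz": 0, "rx": 0, "ry": 0, "rz": 0},
    {"hand": 0.3, "tx": 0, "ty": 4, "tz": 0, "rx": 0, "ry": 0, "rz": 0},
    {"hand": 0.3, "tx": 0, "ty": 4, "tz": 0, "rx": 0, "ry": 0, "rz": 0},
    {"hand": 0.3, "tx": 0, "ty": 4, "tz": 0, "rx": 0, "ry": 0, "rz": 0}
  ]
}}

```text
clock: 9.9
position: [0.5962, -0.3095, 0.3196]
tool_rot: [-0.0, 1.0, 0.026, -0.0]
ft_force: [1.1, -0.5, 0.2]
gripper_width: 0.0593
```

Request:
{"op": "arm_command", "data": {
  "deltas": [
    {"hand": 0.3, "tx": -2, "ty": 4, "tz": 0, "rx": 0, "ry": 0, "rz": 0},
    {"hand": 0.3, "tx": -2, "ty": 4, "tz": 0, "rx": 0, "ry": 0, "rz": 0},
    {"hand": 0.3, "tx": -2, "ty": 4, "tz": 0, "rx": 0, "ry": 0, "rz": 0},
    {"hand": 0.3, "tx": -2, "ty": 4, "tz": 0, "rx": 0, "ry": 0, "rz": 0},
    {"hand": 0.3, "tx": -2, "ty": 4, "tz": 0, "rx": 0, "ry": 0, "rz": 0},
    {"hand": 0.3, "tx": -2, "ty": 4, "tz": 0, "rx": 0, "ry": 0, "rz": 0},
    {"hand": 0.3, "tx": 0, "ty": 0, "tz": 0, "rx": 0, "ry": 0, "rz": 0}
  ]
}}

```text
clock: 10.6
position: [0.4859, -0.5586, 0.3184]
tool_rot: [-0.0, 1.0, 0.024, -0.001]
ft_force: [-0.5, 0.5, -0.5]
gripper_width: 0.0596
```

```bash
python3 g.py; python3 -c "
from h import *
a=save('side','side10')['frame'][110:310,60:340]; cv2.imwrite('pics/side10c.png',cv2.resize(a[:,:,::-1],None,fx=2.8,fy=2.8,interpolation=2))
a=save('top','top10')['frame'][90:240,100:390]; cv2.imwrite('pics/top10c.png',cv2.resize(a[:,:,::-1],None,fx=2.75,fy=2.75,interpolation=2))"
```

```text
t 10.6 p [ 0.4859 -0.5586  0.3184] yaw 2.7268434205663175 zaxis [-0.002   0.0003 -1.    ] F [-0.4889  0.4897 -0.4731] w 0.059579838545672024 J [-0.9348  0.6198  0.88   -0.0014  1.6432  0.5883]
```

View pics/side10c.png

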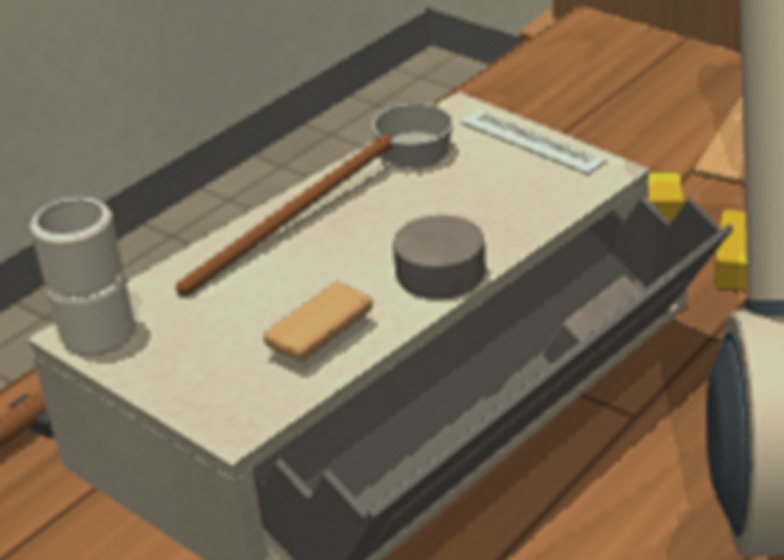

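View pics/top10c.png

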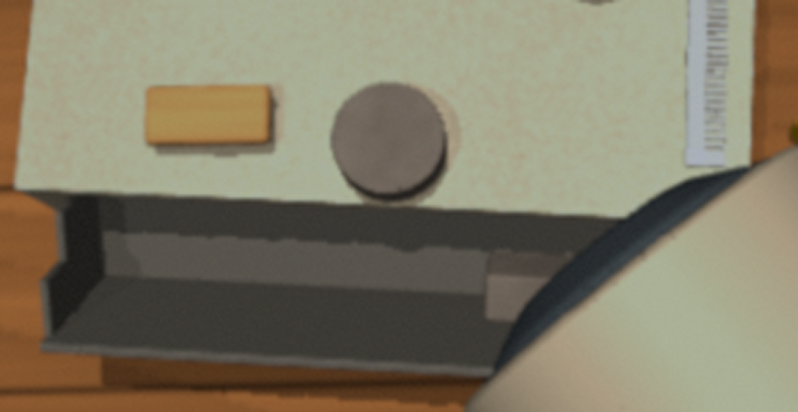

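The top crop shows the block in the bin at (520,287), with the brush (208,115) and disc (388,137) where they started. I check the block's depth and the bin's angle with numbers.

```bash
python3 -c "
from h import *
np.set_printoptions(precision=4,suppress=True)
c=dict(np.load('pics/top10.npz')); s=dict(np.load('pics/side10.npz'))
f=lambda p:(lambda r:np.array([r[0]*.997-r[1]*.079,r[0]*.079+r[1]*.997,r[2]]))(p-np.array([.554,.017,0]))
for u,v in [(495,262),(540,258),(495,285),(520,285),(500,310),(515,300)]: print('top blk',f(pt(c,100+u/2.75,90+v/2.75)))
for u,v in [(600,310),(560,345),(590,325),(615,300)]: print('side blk',f(pt(s,60+u/2.8,110+v/2.8)))
for u,v in [(728,232),(550,375),(450,450)]: print('rim side',f(pt(s,60+u/2.8,110+v/2.8)))
for u,v in [(100,350),(300,362)]: print('rim top',f(pt(c,100+u/2.75,90+v/2.75)))
print('puck',pt(c,100+388/2.75,90+136/2.75),'brush',pt(c,100+208/2.75,90+115/2.75))
"
```

```text
top blk [-0.0281 -0.0893  0.0622]
top blk [-0.0207 -0.1256  0.0465]
top blk [-0.0499 -0.0909  0.0885]
top blk [-0.0487 -0.1106  0.087 ]
top blk [-0.0684 -0.0957  0.0774]
top blk [-0.0602 -0.1072  0.0812]
side blk [-0.0546 -0.1226  0.0815]
side blk [-0.0396 -0.0792  0.0582]
side blk [-0.0595 -0.1004  0.0791]
side blk [-0.0546 -0.147   0.0792]
rim side [-0.1238 -0.2359  0.1412]
rim side [-0.1229  0.0389  0.1405]
rim side [-0.1207  0.1638  0.1432]
rim top [-0.1213  0.2034  0.1459]
rim top [-0.1221  0.0499  0.1465]
puck [0.5954 0.0038 0.1904] brush [0.6188 0.1383 0.1789]
```

```bash
python3 -c "
from h import *
print(arm.job_done())"
```

```text
the job is handed in; nothing more can be done
None
```

I tilted the bin fully out and slid the grey rectangular block off the front edge of the shelf into it. I then moved the arm clear and handed the job in at about 10.7 s.

- **Bin:** I hooked the rim with the closed fingers and pulled until it stopped moving, with about 22 N at the tool. In the last pictures the rim is 122 mm in front of the shelf edge, which means about 0.5 rad, and it stayed there after the block fell.
- **Block:** I pushed it from behind with the fingers 60 mm apart. It stayed on the shelf until it tipped. Its centre now lies about 60 mm above the table and about 108 mm below the rim along the panel. It is about 20 mm inside the panel, so it is resting against it.
- **Round stone and nail brush:** both read within 1 mm of where they started, in the top camera.
- **The arm:** at hand-in it stood clear of everything, and the tool force was only noise.

No check failed. The arm hid part of the block in the last top view, so its centre is estimated from the faces I could see in the two views. Some heights in my first two-view measurement came out about 10 mm low. Depth from the top camera agreed with the given heights, so I used those.

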